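# Put a stray caster away in its tilt-out bin

### The job

One spare caster has been left out on the workbench. Tip the bin with the red pull all the way forward, put the caster in it beside the one already there, and push the bin back until it clicks fully shut, without slamming it. Leave the other two bins shut and the other things on the bench where they are.

Things in the scene. Friction and masses are not known exactly. Their poses are not given: they have to be found in the camera images.
- unit: White tilt-out bin unit fixed on the bench: 456 mm wide, 168 deep, 206 high, three clear bins side by side at 150 mm pitch. Origin at bench level under the middle of its front edge; x runs from its front to its back, y along the front, z up. Its top and walls end at the front plane x = 0, so the bins' mouths are covered while shut.
- caster_bin (a joint): Tip angle of the clear bin with the red pull (in any of the three places): 0 shut, 0.80 rad its stop, fully open. Snap bumps act between 0.01 and 0.08 rad: it rests either at 0 (clicked) or at about 0.09 and beyond (not clicked). Breaking the snap or pushing back through it takes 5 to 9 N at the pull, elsewhere 1 to 3 N. Open past 0.6 it stays; nearer shut it may sink back slowly to the snap.
- caster_bin_pull (a point): Middle of the red pull, a solid tongue 36 mm wide, 28 deep, 14 thick, standing straight out at the top of the bin's front wall (its top 1 mm above the wall's top edge), free on both sides. Shut: 27 mm in front of the pivot axis, 186 mm above the bench. Axes turn with the bin: x front to back, y along the pivot, z up the wall. A gripper holding it while it tips should tilt along.
- caster_bin_pivot (a point): Middle of the red-pull bin's pivot axis at the bottom of its front, 16 mm above the bench, 11 mm behind the unit's front plane; axes as for the pull, turning with the bin: tipping swings z towards -x. Inside, in these axes: 132 mm wide in y; floor at z = -1 mm from x = -8 to 70; 3 mm front wall, inner face x = -8, top edge z = 176; back sloping from x = 70 at the floor up to its top edge.
- caster_bin_front_edge (a point): Middle of the top edge of the red-pull bin's front wall (x -9.5, z 176 mm from the pivot, axes as for the pull). The back's top edge is at x 140, z 118 mm. Fully open, the front wall leans forward 46 degrees and this point is 133 mm in front of the pivot, 132 mm above the bench; the back edge is then at the unit's front, just under its top, and the mouth between (about 120 mm) is open to above.
- bolt_bin (a joint): Tip angle of the bin with the blue pull (steel bolts inside), 0 shut as at the start; leave it shut.
- bracket_bin (a joint): Tip angle of the bin with the green pull (brass brackets inside), 0 shut as at the start; leave it shut.
- caster_mid (a point): The stray caster, standing on its plate, wheel up: 60 x 46 x 3 mm steel plate, black 50 mm wheel 22 wide in a steel fork; 70 mm high, 0.15 kg. Point: centre, 35 mm above the plate's underside. x along the plate's 60 mm side, y along the axle, z up. Grip along y across the fork's flat cheeks: 33 mm over them, 28 to 40 mm long, up to 53 mm high; the plate stands out 6.5 mm beyond them at the foot.
- mate_mid (a point): Centre of the other caster of the same kind, which starts inside the red-pull bin, standing on its floor; it slides and topples loosely as the bin tips, and belongs there.
- screwdriver: Yellow-handled screwdriver lying on the bench, about 190 mm long and 26 mm thick, handle towards its -x, origin on the bench under the middle. Leave it alone.
- jar: Closed glass jar with a steel cap, 66 mm across, 95 mm high, origin under its foot. Leave it alone.
- tape_measure: Yellow tape measure standing on its edge, 66 x 34 x 62 mm, origin under its middle. Leave it alone.
Things that resemble listed ones, but are neither listed nor needed, are in the scene too. Leave any blue or orange look-alike of the part that bears caster_mid alone.

How it is judged (in metres and radians):
On the way, in this order (a step that is already met when the one before it is completed fails the run):
1. the red-pull bin is tipped fully forward (value of joint caster_bin above 0.7 rad), for 0.2 s.
2. the caster is let go inside the open bin (value of joint caster_bin above 0.5 rad and contact force between caster and the fingers below 0.1 N and x of caster_mid in the frame of caster_bin_pivot between -0.01 and 0.14 m and y of caster_mid in the frame of caster_bin_pivot between -0.066 and 0.066 m and z of caster_mid in the frame of caster_bin_pivot between 0 and 0.165 m and linear speed of caster below 0.05 m/s), for 0.2 s.
At the end, for the whole second after the job is handed in: The red-pull bin is clicked shut (within 0.02 rad of home) with the stray caster and its mate both inside it and at rest; the other two bins are shut; the screwdriver, jar and tape measure are where they were (value of joint each of caster_bin, bolt_bin, bracket_bin below 0.02 rad and x of caster_mid in the frame of caster_bin_pivot between -0.01 and 0.14 m and y of caster_mid in the frame of caster_bin_pivot between -0.066 and 0.066 m and z of caster_mid in the frame of caster_bin_pivot between 0 and 0.165 m and x of mate_mid in the frame of caster_bin_pivot between -0.01 and 0.14 m and z of mate_mid in the frame of caster_bin_pivot between 0 and 0.165 m and distance between mate_mid and caster_bin_pivot below 0.19 m and linear speed of caster below 0.03 m/s); the robot touches nothing.
It fails at once if the bin is slammed: swung shut faster than 2.5 rad/s before it reaches the snap (value of joint caster_bin above 0.12 rad and velocity of joint caster_bin below -2.5 rad/s).
It fails at once if another bin is tipped open (value of joint any of bolt_bin, bracket_bin above 0.1 rad).
It fails at once if the screwdriver, jar or tape measure is moved by more than 30 mm (distance of any of screwdriver, jar, tape_measure from where it was at the start of the episode above 0.03 m).
It also fails if it takes over 72 s, if anything falls off the work surface, if the arm or the gripper's body presses on something with over 40 N, if the wrist force passes 120 N, or if a joint passes its speed limit or range.

### The arm

A 6-joint arm with a two-finger parallel gripper is mounted at the origin on the work surface. World frame = base frame: x ahead of the robot, y to its left, z up, the work surface at z = 0. Lengths are in m, angles in degrees, forces in N, time in s.
With the tool pointing down it reaches from about 0.325 to 0.85 m from the base axis. Payload 4.4 kg.
Tool frame: the origin (TCP) lies at the very end of the fingers, on their centre line; the grasp point (between the pads) lies 19 mm behind it; x points along the fingers, y is the direction in which the jaws open and shut, and the axes are right-handed (so a half turn about x gives the same grasp; the last joint's range is limited). The gripper opens to 94 mm and grips with 3 to 60 N. Pads are 16 mm wide; open, the fingers measure 119 mm over their backs; the gripper's body (75 mm by 177 mm) begins 78 mm behind the grasp point.
Start: joints at [55.835, 11.837, 88.321, -0, 79.842, -8.623], TCP at [0.248, 0.519, 0.205] pointing down, gripper open.
Joint ranges: [-156.59, 156.59], [-49.26, 127.26], [12.9, 141.05], [-63.56, 243.56], [4.71, 150.69], [-161.64, 161.64]. Speed limits (degrees/s): [159.86, 159.86, 180, 180, 180, 180].

### API

Orientations are given as a 3x3 rotation matrix whose columns are the frame's x, y, z axes.
In Python, from rig import arm gives the robot as it stands.
- The arm moves only by the tool jog_arm, never from a script. Its argument "targets" is a list of rows, each a list of 3 entries, a list of its own where there are three numbers: the shift along the tool's x, y, z in mm, then the turn, a rotation vector about the tool's x, y, z in rad, then the closure in counts, from 0 (fully open) to 255 (shut). In form: [[[tx, ty, tz], [ax, ay, az], jaw], ...]. A call has 1 to 12 rows; each row is the pose to reach, as a shift and turn from the pose commanded when the call began, along the tool's axes at that moment; what a row does not reach only later rows make up. A row lasts 1/8 s, in which the tool goes at most 62.5 mm and 10.7 degrees, less where a joint would pass 70% of its speed; a pose out of reach is approached as far as the arm can. A call with a gripper value outside its range is refused whole. The fingers move at their own pace and stop on an object; "newtons" is the grip in N (left out, the last holds). Time passes only in rows, so rows that repeat a pose let the fingers close. It gives the time, the measured TCP pose, the force and the opening at its end, in the units of the state.
- arm.get_state(): the state, without advancing time (a new reading comes with each control period).
- arm.camera(name): name is "side" or "top"; returns the picture (420x560x3 uint8, red, green, blue); there is no depth.
- arm.calibration(name): a dict with "fx", "fy", "cx", "cy" (pixels), "position" and "rotation" of the camera in the world. Camera axes: x right, y up, looking along -z (the intrinsics and any distortion apply to the point x, -y, -z); pixel columns grow to the right and rows downward; lengths in m; the calibration is good to about 2 mm. A picture is of the moment at which its call begins. calibration takes no time and is no camera call.
- arm.hand_in(): hands the job in, once; it reports no verdict.
The state is a dict: "clock": time; "joint_pos": joint angles; "joint_velocities": joint speeds; "tau": joint torques, N m; "tcp_pos": TCP position; "orientation": TCP orientation; "ft_force": force on the tool from outside, world axes, zero at the start; "wrist_torque": the same for the moment, N m; "finger_gap": finger opening in m.
Only numpy, scipy, OpenCV 4.12 (cv2) and the standard library are available. Lean on these libraries where they do the work, as an engineer would, in place of code of your own. Each camera call takes 0.05 s, during which the arm holds its last target. There are 200 camera calls.

## Working session

There is one attempt and no reset: what is moved stays moved. The work goes in short steps, Python scripts to look and compute and a tool call to move; the robot and the scene stay as the last step left them, time stands still between calls to the robot, and variables do not carry over. Pictures are saved under pics/ and viewed, about 8 in all and at most 12, crops included, and the job is handed in when it is done.

Besides the shell and the picture viewer there is one more tool, called after "Emit:" as name(argument=value, ...) on one line, values as JSON. jog_arm: Moves the arm, as the interface text tells. Its arguments: {"type":"object","properties":{"targets":{"type":"array","items":{"type":"array"}},"newtons":{"type":"number"}},"required":["targets"]}

```bash
ls; mkdir -p pics
python3 - <<'E'
from rig import arm
import cv2,numpy as np
for n in("side","top"):
    cv2.imwrite(f"pics/{n}0.png",arm.camera(n)[:,:,::-1]); print(n,arm.calibration(n))
print(arm.get_state())
E
```

```text
pics
side {'fx': 423.1460691780128, 'fy': 423.1460691780128, 'cx': 281.0220160770274, 'cy': 206.35328745185157, 'position': array([ 0.40919525, -1.00686199,  0.83350482]), 'rotation': array([[ 0.98171661,  0.13201013, -0.13713432],
       [-0.1895574 ,  0.6124009 , -0.76748494],
       [-0.01733461,  0.77944754,  0.62622763]])}
top {'fx': 438.4310386069535, 'fy': 438.4310386069535, 'cx': 278.76968845916497, 'cy': 205.06181913731604, 'position': array([ 0.39869797, -0.14226474,  1.31003151]), 'rotation': array([[-0.0234924 ,  0.99203801, -0.12372832],
       [-0.99970465, -0.02254101,  0.0090838 ],
       [ 0.00622252,  0.12390518,  0.99227455]])}
{'clock': 0.1, 'joint_pos': array([ 5.58351438e+01,  1.18802831e+01,  8.83964270e+01, -9.31433865e-04,
        7.98430044e+01, -8.62207438e+00]), 'joint_velocities': array([ 0.02203468, -0.08178099, -0.15449382,  0.02192396, -0.07596313,
       -0.11029486]), 'tau': array([-9.25018730e-05, -3.71862745e+01, -2.82295293e+01,  7.01798382e-02,
        3.10533901e-02, -1.30776925e-05]), 'tcp_pos': array([0.24751693, 0.51817794, 0.20439941]), 'orientation': array([[-1.16012358e-03,  4.31181121e-01,  9.02264648e-01],
       [-1.73781885e-03,  9.02263023e-01, -4.31182579e-01],
       [-9.99997817e-01, -2.06819759e-03, -2.97421932e-04]]), 'ft_force': array([-0.127145  ,  0.37542637,  0.30777524]), 'wrist_torque': array([-0.04779262, -0.00313704, -0.02422875]), 'finger_gap': 0.09395313064903554}
```

View pics/side0.png

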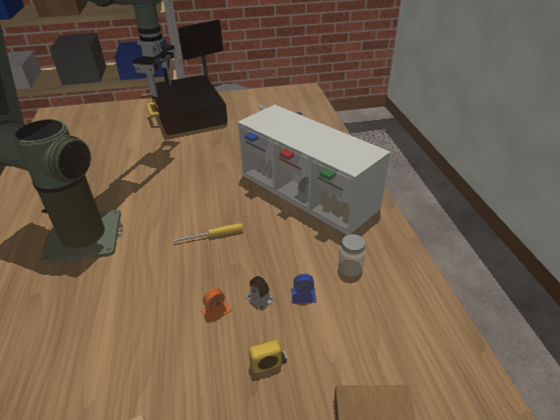

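View pics/top0.png

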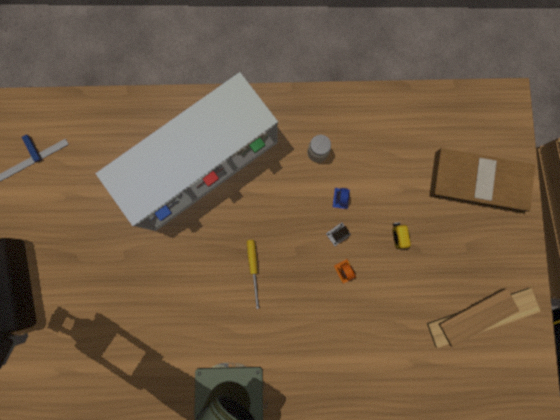

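The side picture shows the real caster (steel and black) at (260,293), with the orange copy at (215,303) and the blue one at (303,290). The top picture shows them at (339,234), (345,271) and (342,197). The red pull is the middle one: top (211,179), side (287,154). I choose the steel/black one.

```bash
cat > h.py <<'E'
from rig import arm
import cv2,numpy as np
C={n:arm.calibration(n) for n in("side","top")}
def ray(n,p):
    c=C[n]; d=c["rotation"]@np.array([(p[0]-c["cx"])/c["fx"],-(p[1]-c["cy"])/c["fy"],-1]); return c["position"],d/np.linalg.norm(d)
def plane(n,p,z):
    o,d=ray(n,p); return o+d*(z-o[2])/d[2]
def tri(ps,pt):
    (a,u),(b,v)=ray("side",ps),ray("top",pt)
    s=np.linalg.lstsq(np.c_[u,-v],b-a,rcond=None)[0]; P,Q=a+s[0]*u,b+s[1]*v
    return (P+Q)/2,np.linalg.norm(P-Q)
def proj(n,P):
    c=C[n]; q=c["rotation"].T@(np.asarray(P)-c["position"]); return np.array([c["cx"]-c["fx"]*q[0]/q[2],c["cy"]+c["fy"]*q[1]/q[2]])
def shot(n,name): 
    i=arm.camera(n)[:,:,::-1].copy(); cv2.imwrite(f"pics/{name}.png",i); return i
def blobs(img,lo,hi,amin=15):
    m=cv2.inRange(cv2.cvtColor(img,cv2.COLOR_BGR2HSV),lo,hi)
    n,l,s,c=cv2.connectedComponentsWithStats(m); return [(s[i].tolist(),c[i].round(1).tolist()) for i in range(1,n) if s[i][4]>=amin]
E
python3 - <<'E'
from h import *
S=cv2.imread("pics/side0.png");T=cv2.imread("pics/top0.png")
for n,I in(("side",S),("top",T)):
    print(n,"red",blobs(I,(0,150,90),(5,255,255)),blobs(I,(172,130,90),(180,255,255)))
    print("white",[b for b in blobs(I,(0,0,110),(180,45,255),2000)])
m=cv2.inRange(cv2.cvtColor(T,cv2.COLOR_BGR2HSV),(0,0,120),(180,45,255))[60:240,80:290]
c=max(cv2.findContours(m,0,2)[0],key=cv2.contourArea); ap=cv2.approxPolyDP(c,6,True)[:,0]+[80,60]; print(ap)
for p in ap: print(plane("top",p,.206).round(4))
a=cv2.resize(S[265:320,190:330],(790,310),interpolation=2); b=cv2.resize(T[215:255,310:370],(420,280),interpolation=2)
o=np.zeros((590,790,3),np.uint8); o[:310]=a; o[310:,:420]=b; cv2.imwrite("pics/c1.png",o)
E
```

```text
side red [([280, 150, 13, 7, 53], [286.3, 152.8])] []
white [([238, 105, 322, 315, 15562], [429.1, 245.5])]
top red [([204, 172, 14, 13, 113], [210.4, 178.2])] []
white [([96, 72, 182, 154, 11528], [186.0, 148.3])]
[[240  72]
 [ 96 173]
 [132 225]
 [277 121]]
[ 0.8921 -0.0585  0.206 ]
[0.6295 0.3124 0.206 ]
[0.4942 0.2183 0.206 ]
[ 0.7567 -0.1529  0.206 ]
```

View pics/c1.png

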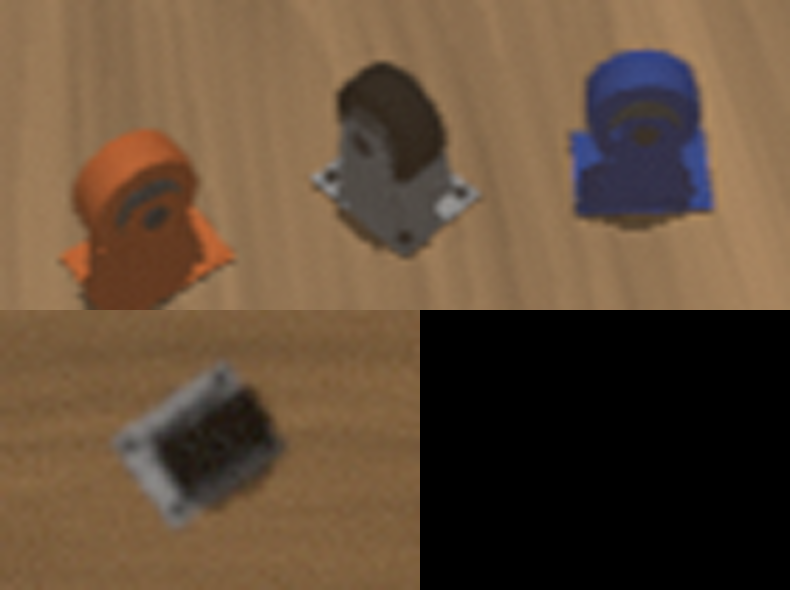

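The crop confirms the steel fork with the black wheel. Its plate corners in the top view are about (342.1,222.4), (327.1,233.6), (335.4,245.3).

```bash
cat >> h.py <<'E'
from scipy.spatial.transform import Rotation as Ro
def axes(yaw): # unit frame
    c,s=np.cos(yaw),np.sin(yaw); return np.array([c,s,0]),np.array([-s,c,0])
def move(P,R,state=None):
    s=state or arm.get_state(); R0=s["orientation"]
    return (R0.T@(np.asarray(P)-s["tcp_pos"])*1000).round(1), Ro.from_matrix(R0.T@R).as_rotvec().round(3)
def down(yaw,flip=0): # tool x down, y at given yaw
    y=np.array([np.cos(yaw),np.sin(yaw),0]); x=np.array([0,0,-1.]); return np.c_[x,y,np.cross(x,y)]
E
python3 - <<'E'
from h import *
print("pull tri",tri((286.3,152.8),(210.4,178.2)), "plane",plane("top",(210.4,178.2),.19))
print("pull exp",[.6255-.016*.818,.0327-.016*.575,.186])
cs=[plane("top",p,.003) for p in((342.1,222.4),(327.1,233.6),(335.4,245.3),(350.4,234.3))]
for a,b in zip(cs,cs[1:]): print((b-a).round(4),np.linalg.norm(b-a).round(4),np.degrees(np.arctan2(b[1]-a[1],b[0]-a[0])))
print("caster mid",((cs[0]+cs[2])/2).round(4))
for nm,ps in(("jar",(352,270)),("tape",(266,356)),("driver",(210,234))): print(nm,plane("side",ps,.03).round(3))
R=down(np.radians(-54.9)); print(move([.611,.0235,.30],R))
E
```

```text
pull tri (array([0.61254105, 0.02326138, 0.18830167]), np.float64(0.0006060538381561434)) plane [0.61252421 0.02299322 0.19      ]
pull exp [0.612412, 0.0235, 0.186]
[-0.0324  0.0461  0.    ] 0.0564 125.1076330143378
[-0.0353 -0.0234  0.    ] 0.0424 -146.48248709293892
[ 0.0316 -0.0461  0.    ] 0.0559 -55.523630880452174
caster mid [ 0.4712 -0.3311  0.003 ]
jar [ 0.713 -0.314  0.03 ]
tape [ 0.459 -0.51   0.03 ]
driver [ 0.366 -0.102  0.03 ]
(array([ -95.2, -289.8,  541.2]), array([2.083e+00, 2.000e-03, 2.000e-03]))
```

Emit:
jog_arm(targets=[[[-60,0,0],[0,0,0],0],[[-95,0,0],[0,0,0],0],[[-95,-290,541],[2.083,0,0],0],[[-95,-290,541],[2.083,0,0],0],[[-95,-290,541],[2.083,0,0],0],[[-95,-290,541],[2.083,0,0],0],[[-95,-290,541],[2.083,0,0],0],[[-95,-290,541],[2.083,0,0],0],[[-95,-290,541],[2.083,0,0],0],[[-95,-290,541],[2.083,0,0],0],[[-95,-290,541],[2.083,0,0],0],[[-95,-290,541],[2.083,0,0],0]], newtons=30)

```text
clock: 1.6
tcp_pos: [0.6118, 0.0217, 0.2996]
orientation: [[-0.001, 0.727, -0.687], [0.0, -0.687, -0.727], [-1.0, -0.001, 0.001]]
ft_force: [0.4, 0.9, 0.8]
finger_gap: 0.0939
```

Emit:
jog_arm(targets=[[[0,-1,-1],[0.2,0,0],0],[[0,-1,-1],[0.2,0,0],0],[[50,-1,-1],[0.2,0,0],0],[[95,-1,-1],[0.2,0,0],0],[[120,-1,-1],[0.2,0,0],0],[[131,-1,-1],[0.2,0,0],0],[[131,-1,-1],[0.2,0,0],0]])

```text
clock: 2.48
tcp_pos: [0.6106, 0.0258, 0.1692]
orientation: [[-0.001, 0.583, -0.812], [0.0, -0.812, -0.583], [-1.0, -0.001, 0.001]]
ft_force: [-0.1, -0.9, -0.0]
finger_gap: 0.0944
```

Run:
```python
from h import *
s=arm.get_state();print(s["tcp_pos"],s["ft_force"],s["orientation"].round(3).tolist())
I=shot("side","s1");T=shot("top","t1")
o=np.zeros((480,800,3),np.uint8);o[:,:400]=cv2.resize(I[80:240,210:343],(400,480));o[:,400:]=cv2.resize(T[100:244,150:270],(400,480));cv2.imwrite("pics/c2.png",o)
```

```text
[0.61056062 0.02581197 0.16921335] [-0.11462929 -0.90743531 -0.04424949] [[-0.001, 0.583, -0.812], [0.0, -0.812, -0.583], [-1.0, -0.001, 0.001]]
```

View pics/c2.png

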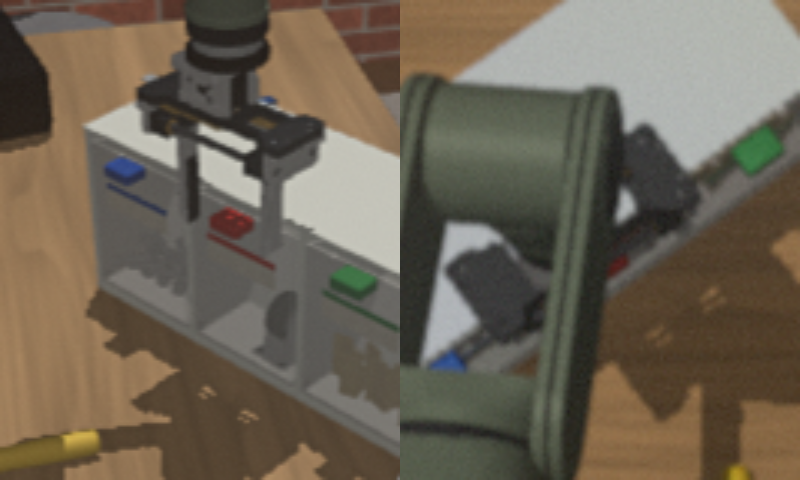

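The fingers straddle the red pull at crop (232,220), and the mate stands on the right side of the bin at (282,325). Next I close on the pull.

Emit:
jog_arm(targets=[[[0,3,0],[0,0,0],0],[[0,3,0],[0,0,0],255],[[0,3,0],[0,0,0],255],[[0,3,0],[0,0,0],255],[[0,3,0],[0,0,0],255],[[0,3,0],[0,0,0],255]], newtons=30)

```text
clock: 3.32
tcp_pos: [0.6127, 0.0229, 0.1694]
orientation: [[-0.0, 0.582, -0.813], [0.0, -0.813, -0.582], [-1.0, -0.0, 0.0]]
ft_force: [0.3, -0.9, -0.0]
finger_gap: 0.0479
```

Run:
```python
from h import *
s=arm.get_state();R=s["orientation"];p=s["tcp_pos"];print(p,s["ft_force"],s["finger_gap"])
u=-R[:,2]; piv=np.array([.6345,.039,.016]); 
d=p-piv; x0=d@np.array([.818,.575,0]); z0=d[2]; print("bin coords",x0,z0)
for th in (.1,.2,.3,.4,.5,.6,.7,.8,.83):
    c,sn=np.cos(th),np.sin(th); x=x0*c-z0*sn; z=x0*sn+z0*c
    # tool z=-unit x, tool x=-z
    print(th,[round(-(z-z0)*1e3,1),0,round(-(x-x0)*1e3,1)])
```

```text
[0.61266367 0.02287123 0.16938205] [ 0.28745809 -0.92240293 -0.02997509] 0.04787117355864453
bin coords -0.02713615889890496 0.15338204762213814
0.1 [np.float64(3.5), 0, np.float64(15.2)]
0.2 [np.float64(8.4), 0, np.float64(29.9)]
0.3 [np.float64(14.9), 0, np.float64(44.1)]
0.4 [np.float64(22.7), 0, np.float64(57.6)]
0.5 [np.float64(31.8), 0, np.float64(70.2)]
0.6 [np.float64(42.1), 0, np.float64(81.9)]
0.7 [np.float64(53.6), 0, np.float64(92.4)]
0.8 [np.float64(66.0), 0, np.float64(101.8)]
0.83 [np.float64(69.9), 0, np.float64(104.4)]
```

Emit:
jog_arm(targets=[[[0,0,0],[0,0,0],255],[[0,0,0],[0,0,0],255],[[0,0,0],[0,0,0],255],[[2,0,8],[0,0.05,0],255],[[4,0,15],[0,0.1,0],255],[[8,0,30],[0,0.2,0],255],[[15,0,44],[0,0.3,0],255],[[23,0,58],[0,0.4,0],255],[[32,0,70],[0,0.5,0],255],[[32,0,70],[0,0.5,0],255]])

```text
clock: 4.58
tcp_pos: [0.5535, -0.0188, 0.1367]
orientation: [[0.389, 0.58, -0.716], [0.279, -0.815, -0.508], [-0.878, -0.002, -0.479]]
ft_force: [-5.8, 1.2, 5.8]
finger_gap: 0.0359
```

Emit:
jog_arm(targets=[[[4,0,15],[0,0.1,0],255],[[8,0,30],[0,0.2,0],255],[[12,0,38],[0,0.25,0],255],[[15,0,44],[0,0.3,0],255],[[16,0,46],[0,0.31,0],255],[[16,0,46],[0,0.31,0],255],[[16,0,46],[0,0.31,0],255]])

```text
clock: 5.45
tcp_pos: [0.5293, -0.0359, 0.1039]
orientation: [[0.589, 0.585, -0.557], [0.426, -0.811, -0.401], [-0.687, -0.001, -0.727]]
ft_force: [-17.6, -1.4, 21.0]
finger_gap: 0.0359
```

Run:
```python
from h import *
s=arm.get_state();print(s["joint_pos"].round(1))
I=shot("side","s2");
cv2.imwrite("pics/c3.png",cv2.resize(I[80:270,150:400],(750,570)))
```

```text
[-42.3   5.9 124.7  59.2  55.9 -26.2]
```

View pics/c3.png

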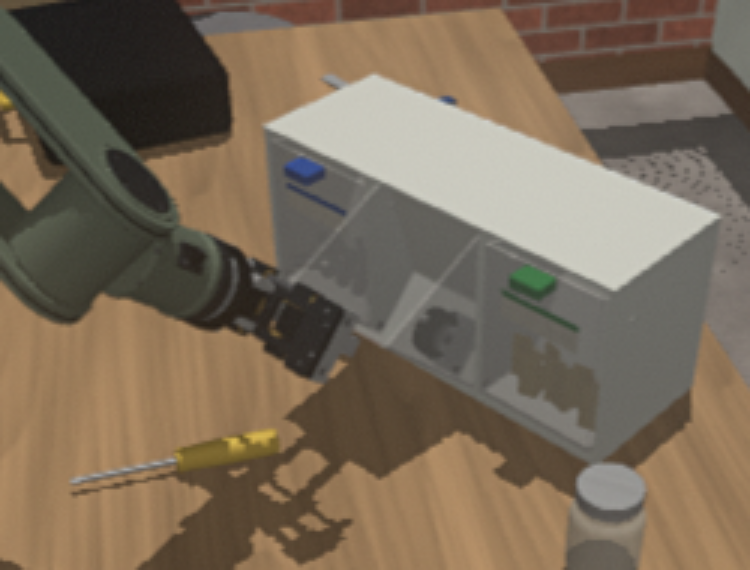

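The bin is at its stop (tool tilt 46°, force 27 N), with the mate visible at crop (445,330). Next I let go and back off.

Emit:
jog_arm(targets=[[[0,0,-3],[0,0,0],255],[[0,0,-3],[0,0,0],0],[[0,0,-3],[0,0,0],0],[[0,0,-3],[0,0,0],0],[[0,0,-3],[0,0,0],0],[[-30,0,-3],[0,0,0],0],[[-60,0,-3],[0,0,0],0],[[-90,0,-40],[0,0,0],0],[[-110,0,-90],[0,0,0],0],[[-130,0,-140],[0,0,0],0],[[-130,0,-140],[0,0,0],0]])

```text
clock: 6.88
tcp_pos: [0.5335, -0.0361, 0.2977]
orientation: [[0.594, 0.583, -0.554], [0.418, -0.812, -0.407], [-0.687, 0.01, -0.726]]
ft_force: [-0.2, -0.2, -0.0]
finger_gap: 0.0939
```

Run:
```python
from h import *
s=arm.get_state();print(s["joint_pos"].round(1),s["tcp_pos"])
# jaw along 34.6deg (or +180)
for a in(34.9,214.9): print(move([.4712,-.3311,.22],down(np.radians(a))))
I=shot("side","s3"); print("red",blobs(I,(0,150,90),(5,255,255)))
print("pull open expected",proj("side",[.6345-.1408*.818,.039-.1408*.575,.115]))
```

```text
[-41.7 -13.3 114.9  47.9  72.5  -0.4] [ 0.53352254 -0.03610347  0.29770987]
(array([-107. ,  202.5,  210.9]), array([-1.459, -0.631, -0.637]))
(array([-107. ,  202.5,  210.9]), array([ 1.492, -0.64 ,  0.634]))
red [([253, 185, 13, 12, 96], [258.5, 190.3])]
pull open expected [259.14427424 190.41566432]
```

The red pull sits at (258.5,190.3), within 1 px of where full opening puts it. Now the caster.

Emit:
jog_arm(targets=[[[-107,203,211],[-1.459,-0.631,-0.637],70],[[-107,203,211],[-1.459,-0.631,-0.637],70],[[-107,203,211],[-1.459,-0.631,-0.637],70],[[-107,203,211],[-1.459,-0.631,-0.637],70],[[-107,203,211],[-1.459,-0.631,-0.637],70],[[-107,203,211],[-1.459,-0.631,-0.637],70],[[-107,203,211],[-1.459,-0.631,-0.637],70],[[-107,203,211],[-1.459,-0.631,-0.637],70],[[-107,203,211],[-1.459,-0.631,-0.637],70],[[-107,203,211],[-1.459,-0.631,-0.637],70],[[-107,203,211],[-1.459,-0.631,-0.637],70],[[-107,203,211],[-1.459,-0.631,-0.637],70]])

```text
clock: 8.43
tcp_pos: [0.4671, -0.3309, 0.2125]
orientation: [[-0.009, 0.823, 0.568], [0.008, 0.568, -0.823], [-1.0, -0.003, -0.012]]
ft_force: [-0.9, -0.3, 0.4]
finger_gap: 0.068
```

Run:
```python
from h import *
s=arm.get_state();print(s["joint_pos"].round(1),s["tcp_pos"],s["finger_gap"])
print(move([.4712,-.3311,.10],down(np.radians(34.9))))
ux,uy=axes(np.radians(35.1)); p=plane("side",(298.3,190),.035); d=p-[.6345,.039,.016]; print("mate unit x,y",d@ux,d@uy)
```

```text
[-43.9  11.7  87.6  -0.1  81.4 -78.6] [ 0.46713389 -0.33087769  0.21254737] 0.06804777093496397
(array([112.5,   3.6,   3.8]), array([-0.005, -0.012,  0.003]))
mate unit x,y 0.016569312983675637 -0.008828505432440533
```

Emit:
jog_arm(targets=[[[50,2,2],[0,0,0],70],[[100,2,2],[0,0,0],70],[[115,2,2],[0,0,0],70],[[115,2,2],[0,0,0],70]])

```text
clock: 8.93
tcp_pos: [0.469, -0.3302, 0.0977]
orientation: [[-0.01, 0.822, 0.569], [0.008, 0.569, -0.822], [-1.0, -0.004, -0.012]]
ft_force: [-0.0, -0.2, 0.5]
finger_gap: 0.0681
```

Run:
```python
from h import *
s=arm.get_state();print(s["tcp_pos"])
print(move([.4712,-.3311,.025],down(np.radians(34.9))))
I=shot("side","s4");T=shot("top","t4")
o=np.zeros((480,800,3),np.uint8);o[:,:400]=cv2.resize(I[210:330,210:310],(400,480),interpolation=2);o[:,400:]=cv2.resize(T[180:290,290:382],(400,480),interpolation=2);cv2.imwrite("pics/c4.png",o)
```

```text
[ 0.46901816 -0.33024451  0.09767524]
(array([72.6,  1.6,  2.8]), array([-0.003, -0.012,  0.004]))
```

View pics/c4.png

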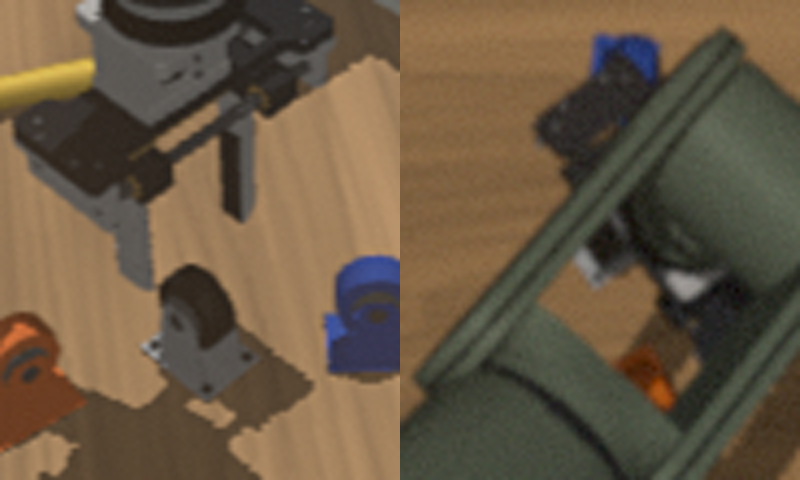

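The open fingers hang either side of the caster (crop (197,320)) with the jaws across its fork, and neither copy is in the way. I go down and grip.

Emit:
jog_arm(targets=[[[0,2,3],[0,-0.012,0],70],[[40,2,3],[0,-0.012,0],70],[[65,2,3],[0,-0.012,0],70],[[72,2,3],[0,-0.012,0],70],[[72,2,3],[0,-0.012,0],255],[[72,2,3],[0,-0.012,0],255],[[72,2,3],[0,-0.012,0],255],[[72,2,3],[0,-0.012,0],255],[[72,2,3],[0,-0.012,0],255],[[72,2,3],[0,-0.012,0],255],[[72,2,3],[0,-0.012,0],255]], newtons=25)

```text
clock: 10.4
tcp_pos: [0.4728, -0.3315, 0.0271]
orientation: [[-0.001, 0.821, 0.57], [-0.005, 0.57, -0.821], [-1.0, -0.003, 0.003]]
ft_force: [-0.9, -0.2, 5.7]
finger_gap: 0.033
```

Emit:
jog_arm(targets=[[[-40,0,0],[0,0,0],255],[[-100,0,0],[0,0,0],255],[[-160,0,0],[0,0,0],255],[[-200,0,0],[0,0,0],255],[[-200,0,0],[0,0,0],255]])

```text
clock: 11.02
tcp_pos: [0.4744, -0.3318, 0.2298]
orientation: [[0.004, 0.821, 0.571], [-0.009, 0.571, -0.821], [-1.0, -0.002, 0.01]]
ft_force: [-0.1, 0.5, -2.0]
finger_gap: 0.0326
```

```bash
cat >> h.py <<'E'
PIV=np.array([.6345,.039,.016]); UX,UY=axes(np.radians(35.1)); UZ=np.array([0,0,1.])
def binpose(x,y,z,th,tilt=None): # bin coords (m) at tip th -> world TCP, tool tilted
    t=th if tilt is None else tilt
    P=PIV+UX*(x*np.cos(th)-z*np.sin(th))+UY*y+UZ*(x*np.sin(th)+z*np.cos(th))
    return P,np.c_[UX*np.sin(t)-UZ*np.cos(t),-UY,-UX*np.cos(t)-UZ*np.sin(t)]
E
python3 - <<'E'
from h import *
s=arm.get_state();print(s["finger_gap"],s["joint_pos"].round(1))
for q in ((.03,.03,.26,.8),): P,R=binpose(*q); print(P,np.linalg.det(R),move(P,R))
I=shot("side","s5"); cv2.imwrite("pics/c5.png",cv2.resize(I[140:230,230:350],(800,600),interpolation=2))
E
```

```text
0.032632022104798576 [-43.4  10.9  86.5  -0.2  82.1 -78.2]
[ 0.48175494 -0.03168292  0.21866443] 1.0 (array([   8.6,  177.2, -242.4]), array([1.477, 0.635, 0.618]))
```

View pics/c5.png

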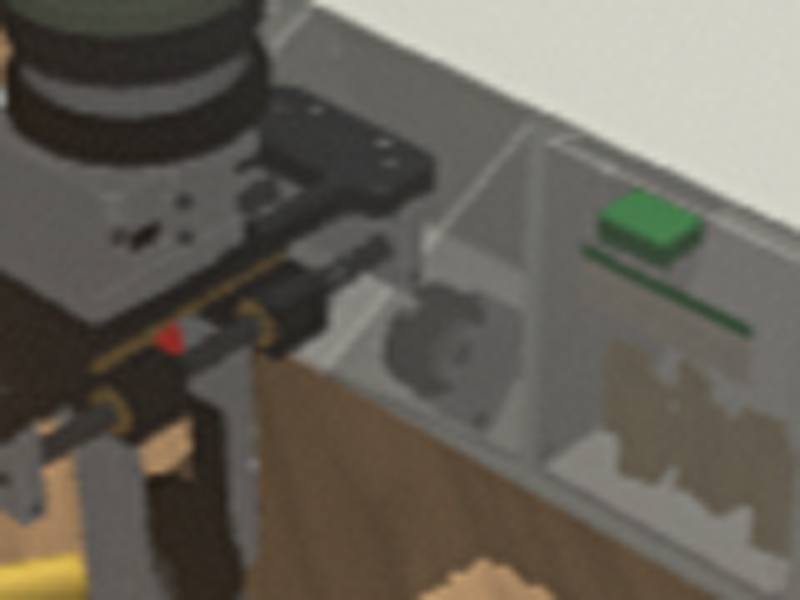

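The mate leans on the front wall in the right half of the bin (crop (455,355)), so the left (+y) half is free. I carry the caster there.

Emit:
jog_arm(targets=[[[8,177,-242],[1.477,0.635,0.618],255],[[8,177,-242],[1.477,0.635,0.618],255],[[8,177,-242],[1.477,0.635,0.618],255],[[8,177,-242],[1.477,0.635,0.618],255],[[8,177,-242],[1.477,0.635,0.618],255],[[8,177,-242],[1.477,0.635,0.618],255],[[8,177,-242],[1.477,0.635,0.618],255],[[8,177,-242],[1.477,0.635,0.618],255],[[8,177,-242],[1.477,0.635,0.618],255],[[8,177,-242],[1.477,0.635,0.618],255],[[8,177,-242],[1.477,0.635,0.618],255],[[8,177,-242],[1.477,0.635,0.618],255]])

```text
clock: 12.58
tcp_pos: [0.4804, -0.0307, 0.2173]
orientation: [[0.583, 0.576, -0.573], [0.416, -0.817, -0.399], [-0.698, -0.006, -0.716]]
ft_force: [-0.3, 0.2, -0.7]
finger_gap: 0.0327
```

Run:
```python
from h import *
s=arm.get_state();print(s["finger_gap"],s["joint_pos"].round(1),s["ft_force"])
for q in ((.03,.032,.26,.8),(.03,.032,.10,.8),(.03,.032,.088,.8)): print(move(*binpose(*q)))
I=shot("side","s6"); cv2.imwrite("pics/c6.png",cv2.resize(I[90:230,190:370],(770,600),interpolation=2))
```

```text
0.03270035817589809 [-46.7 -14.5 125.5  49.   70.1  -9.9] [-0.28957098  0.16155713 -0.68820035]
(array([-0.5, -0.4, -1.4]), array([-0.004,  0.002,  0.005]))
(array([159.5,   0.4,  -1.7]), array([-0.004,  0.002,  0.005]))
(array([171.5,   0.5,  -1.8]), array([-0.004,  0.002,  0.005]))
```

View pics/c6.png

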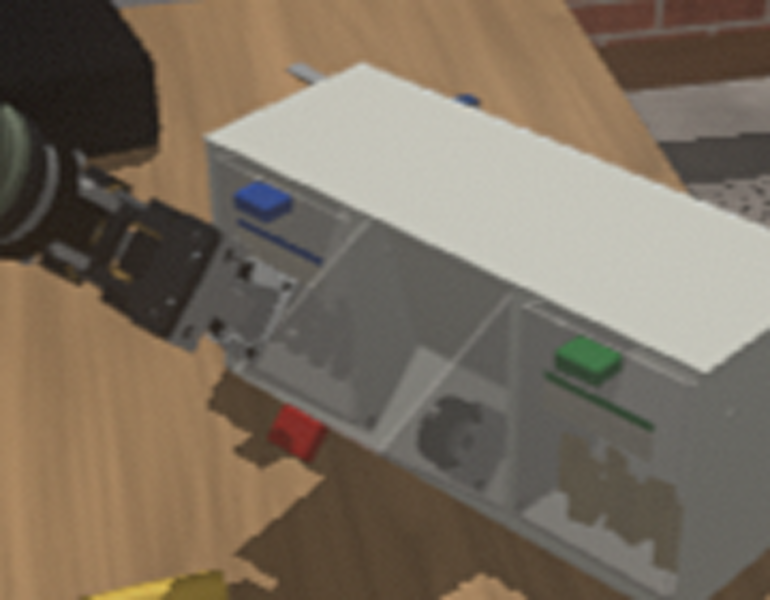

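The caster is aligned over the open mouth at crop (255,300), and the bin is still fully open. I lower it in.

Emit:
jog_arm(targets=[[[50,0,-1],[0,0,0],255],[[95,0,-1],[0,0,0],255],[[120,0,-1],[0,0,0],255],[[140,0,-1],[0,0,0],255],[[155,0,-1],[0,0,0],255],[[163,0,-1],[0,0,0],255],[[163,0,-1],[0,0,0],255]])

```text
clock: 13.5
tcp_pos: [0.5759, 0.0379, 0.104]
orientation: [[0.583, 0.576, -0.574], [0.416, -0.818, -0.398], [-0.698, -0.007, -0.716]]
ft_force: [-0.3, -0.3, -1.7]
finger_gap: 0.0329
```

Emit:
jog_arm(targets=[[[4,4,3],[0,0,0],255],[[10,4,6],[0,0,0],255],[[10,4,6],[0,0,0],255]])

```text
clock: 13.88
tcp_pos: [0.58, 0.0361, 0.0923]
orientation: [[0.583, 0.575, -0.575], [0.416, -0.818, -0.396], [-0.698, -0.008, -0.716]]
ft_force: [0.2, 0.8, -1.6]
finger_gap: 0.0329
```

Emit:
jog_arm(targets=[[[0,0,0],[0,0,0],140],[[0,0,0],[0,0,0],140],[[0,0,0],[0,0,0],140],[[0,0,0],[0,0,0],140],[[-20,0,0],[0,0,0],140],[[-50,0,0],[0,0,0],140],[[-100,0,0],[0,0,0],140],[[-150,0,0],[0,0,0],140],[[-190,0,0],[0,0,0],140],[[-190,0,0],[0,0,0],140]])

```text
clock: 15.12
tcp_pos: [0.4701, -0.0453, 0.2277]
orientation: [[0.587, 0.572, -0.572], [0.411, -0.82, -0.398], [-0.697, -0.001, -0.717]]
ft_force: [-0.9, 0.2, -0.9]
finger_gap: 0.0424
```

Run:
```python
from h import *
s=arm.get_state();print(s["finger_gap"],s["joint_pos"].round(1),s["ft_force"])
I=shot("side","s7"); cv2.imwrite("pics/c7.png",cv2.resize(I[90:230,190:370],(770,600),interpolation=2))
print("red",blobs(I,(0,150,90),(5,255,255)))
# approach: above pull at tip .8, y=0; grasp bin (-.027,.170)->TCP z .153
for z in(.24,.153): print(move(*binpose(-.027,0,z,.8)))
```

```text
0.042399891896157754 [-49.9 -15.9 125.2  48.3  73.  -10.6] [-0.86960532  0.15364946 -0.89251401]
red [([253, 185, 12, 12, 96], [258.5, 190.4])]
(array([37.3, 27.2, 50.5]), array([-0.005,  0.001,  0.002]))
(array([124.3,  27.3,  50.3]), array([-0.005,  0.001,  0.002]))
```

View pics/c7.png

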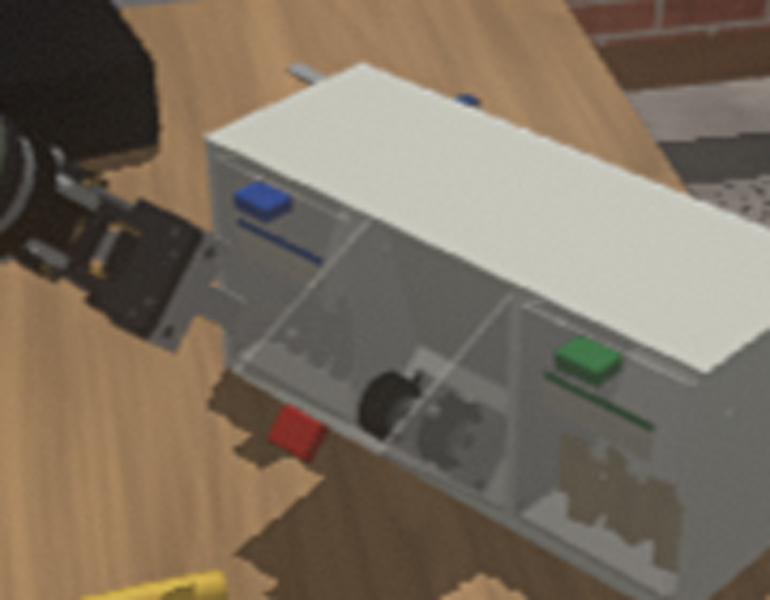

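The caster lies in the bin at crop (392,405) beside the mate, and the bin is still fully open. I take the pull again and swing it shut slowly.

Emit:
jog_arm(targets=[[[0,27,50],[0,0,0],0],[[0,27,50],[0,0,0],0],[[0,27,50],[0,0,0],0],[[0,27,50],[0,0,0],0],[[50,27,50],[0,0,0],0],[[95,27,50],[0,0,0],0],[[123,27,50],[0,0,0],0],[[123,27,50],[0,0,0],0]])

```text
clock: 16.18
tcp_pos: [0.5277, -0.031, 0.1028]
orientation: [[0.58, 0.578, -0.574], [0.42, -0.816, -0.398], [-0.698, -0.01, -0.716]]
ft_force: [-0.5, 0.6, -0.4]
finger_gap: 0.0938
```

Emit:
jog_arm(targets=[[[0,0,0],[0,0,0],255],[[0,0,0],[0,0,0],255],[[0,0,0],[0,0,0],255],[[0,0,0],[0,0,0],255],[[0,0,0],[0,0,0],255],[[0,0,0],[0,0,0],255],[[0,0,0],[0,0,0],255],[[0,0,0],[0,0,0],255],[[0,0,0],[0,0,0],255]], newtons=30)

```text
clock: 17.3
tcp_pos: [0.5296, -0.0358, 0.1041]
orientation: [[0.586, 0.572, -0.574], [0.412, -0.82, -0.398], [-0.698, -0.003, -0.716]]
ft_force: [5.4, -2.3, -2.8]
finger_gap: 0.0357
```

Run:
```python
from h import *
s=arm.get_state();print(s["tcp_pos"],s["ft_force"],s["finger_gap"])
for t in(.7,.6,.5,.4,.3,.2,.12,.05,0): print(t,*move(*binpose(-.027,0,.153,t)))
```

```text
[ 0.52956232 -0.03583967  0.10411518] [ 5.42918245 -2.32340283 -2.79913068] 0.03566821801492722
0.7 [ -1.1  -1.  -15. ] [-0.005 -0.098  0.   ]
0.6 [ -1.5  -1.  -30.5] [-0.005 -0.198  0.   ]
0.5 [ -0.4  -1.1 -46. ] [-0.005 -0.298  0.001]
0.4 [  2.3  -1.2 -61.3] [-0.005 -0.398  0.001]
0.3 [  6.5  -1.2 -76.3] [-0.005 -0.498  0.001]
0.2 [ 12.2  -1.3 -90.7] [-0.004 -0.598  0.001]
0.12 [  17.7   -1.4 -101.8] [-0.004 -0.678  0.002]
0.05 [  23.3   -1.4 -111.2] [-0.004 -0.748  0.002]
0 [  27.7   -1.4 -117.6] [-0.004 -0.798  0.002]
```

Emit:
jog_arm(targets=[[[-0.5,0,-8],[0,-0.05,0],255],[[-1,0,-15],[0,-0.1,0],255],[[-1.3,0,-23],[0,-0.15,0],255],[[-1.5,0,-30.5],[0,-0.2,0],255],[[-0.5,0,-46],[0,-0.3,0],255],[[1,0,-54],[0,-0.35,0],255],[[2.3,0,-61],[0,-0.4,0],255],[[4.5,0,-69],[0,-0.45,0],255],[[6.5,0,-76],[0,-0.5,0],255],[[9,0,-83.5],[0,-0.55,0],255],[[12,0,-91],[0,-0.6,0],255],[[12,0,-91],[0,-0.6,0],255]])

```text
clock: 18.8
tcp_pos: [0.5892, 0.0067, 0.1607]
orientation: [[0.16, 0.576, -0.802], [0.116, -0.818, -0.564], [-0.98, -0.003, -0.198]]
ft_force: [3.1, -4.7, -1.0]
finger_gap: 0.0357
```

Run:
```python
from h import *
s=arm.get_state();print(s["tcp_pos"],s["ft_force"],s["finger_gap"])
for t in(.2,.15,.1,.05,0,-.03): print(t,*move(*binpose(-.027,0,.153,t)))
I=shot("side","s8"); cv2.imwrite("pics/c8.png",cv2.resize(I[90:230,190:370],(770,600),interpolation=2))
```

```text
[0.58921724 0.00667873 0.16071742] [ 3.05868906 -4.66347241 -1.00448885] 0.03565441049698716
0.2 [-0.1 -0.4  1.2] [0.    0.001 0.003]
0.15 [-1.3 -0.4 -6.5] [ 0.    -0.049  0.003]
0.1 [ -2.1  -0.4 -14.2] [ 0.001 -0.099  0.003]
0.05 [ -2.4  -0.4 -21.9] [ 0.001 -0.149  0.003]
0 [ -2.5  -0.4 -29.7] [ 0.001 -0.199  0.003]
-0.03 [ -2.3  -0.4 -34.4] [ 0.001 -0.229  0.003]
```

View pics/c8.png

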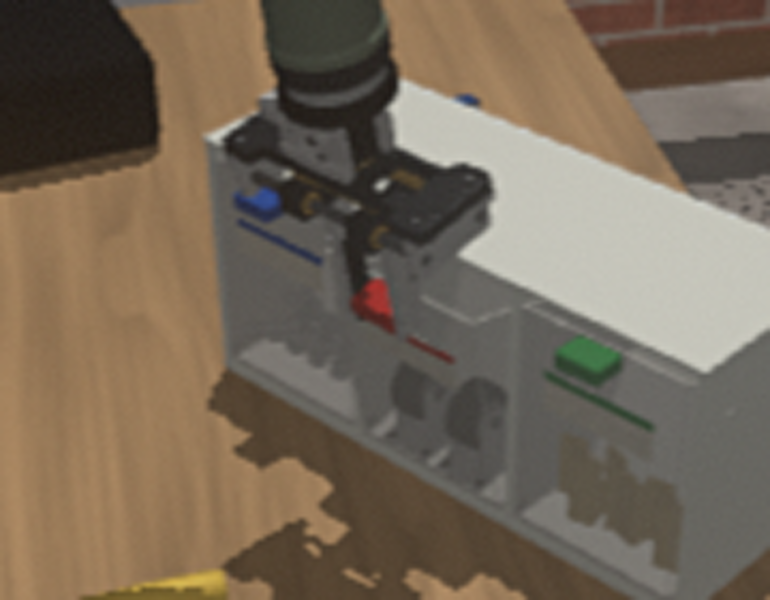

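Both casters stand side by side in the bin, at crop (412,390) and (478,410). I push it home through the snap.

Emit:
jog_arm(targets=[[[-1,0,-5],[0,-0.04,0],255],[[-2,0,-12],[0,-0.09,0],255],[[-2,0,-18],[0,-0.13,0],255],[[-2.5,0,-24],[0,-0.16,0],255],[[-2.5,0,-30],[0,-0.2,0],255],[[-2.5,0,-32],[0,-0.2,0],255],[[-2.5,0,-32],[0,-0.2,0],255],[[-2.5,0,-32],[0,-0.2,0],255]])

```text
clock: 19.85
tcp_pos: [0.612, 0.023, 0.1682]
orientation: [[-0.006, 0.575, -0.818], [0.002, -0.818, -0.575], [-1.0, -0.006, 0.004]]
ft_force: [1.7, -4.6, -3.0]
finger_gap: 0.036
```

Run:
```python
from h import *
s=arm.get_state();p=s["tcp_pos"]; print(p,s["ft_force"],"along unit x:",s["ft_force"]@UX, "TCP x rel pivot",(p-PIV)@UX)
```

```text
[0.6120072  0.02297529 0.16822094] [ 1.70045975 -4.59118446 -2.99439853] along unit x: -1.2487245117980539 TCP x rel pivot -0.027616773030454154
```

Emit:
jog_arm(targets=[[[0,0,-3],[0,0,0],255],[[0,0,-5],[0,0,0],255],[[0,0,-5],[0,0,0],255]])

```text
clock: 20.23
tcp_pos: [0.6119, 0.023, 0.1682]
orientation: [[-0.016, 0.574, -0.819], [-0.003, -0.819, -0.574], [-1.0, -0.007, 0.015]]
ft_force: [-8.5, -11.4, 3.9]
finger_gap: 0.0358
```

With 13 N pushing, the pull doesn't move any further, so it is at its home stop. I release it and lift clear.

Emit:
jog_arm(targets=[[[0,0,4],[0,0,0],255],[[0,0,4],[0,0,0],0],[[0,0,4],[0,0,0],0],[[0,0,4],[0,0,0],0],[[0,0,4],[0,0,0],0],[[0,0,4],[0,0,0],0],[[-50,0,4],[0,0,0],0],[[-110,0,4],[0,0,0],0],[[-150,0,60],[0,0,0],0],[[-150,0,120],[0,0,0],0],[[-150,0,160],[0,0,0],0],[[-150,0,160],[0,0,0],0]])

```text
clock: 21.72
tcp_pos: [0.4851, -0.0658, 0.3201]
orientation: [[-0.004, 0.572, -0.82], [0.004, -0.82, -0.572], [-1.0, -0.006, 0.001]]
ft_force: [0.3, 0.9, 0.1]
finger_gap: 0.0941
```

Run:
```python
from h import *
s=arm.get_state();print(s["tcp_pos"],s["ft_force"])
I=shot("side","s9"); print("red",blobs(I,(0,150,90),(5,255,255)),"start 286.3,152.8")
cv2.imwrite("pics/c9.png",I)
```

```text
[ 0.4850929  -0.06578717  0.32010079] [0.34867463 0.87594911 0.14848045]
red [([280, 150, 13, 7, 55], [286.3, 152.7])] start 286.3,152.8
```

View pics/c9.png

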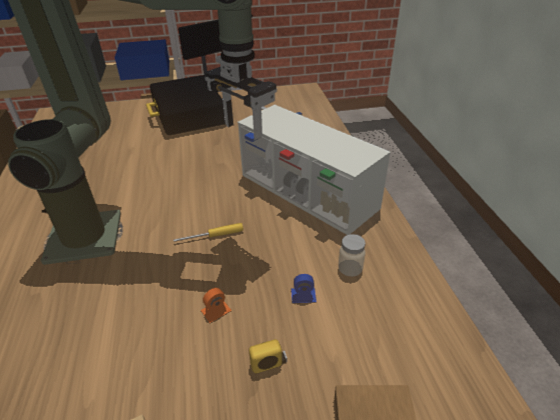

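The red pull is back at (286.3,152.7), its starting pixel. Both casters are in the middle bin at about (295,185), nothing else has moved, and the arm is clear.

```bash
python3 -c "
from rig import arm
print(arm.hand_in())"
```

```text
the job is handed in; nothing more can be done
None
```

The stray caster is in the red-pull bin beside its mate, and the bin is pushed back fully shut. I handed the job in at about 22 s of the 72 s; the hand-in reported no verdict.

- **Opening:** I gripped the red pull and tipped the bin to its stop. The pull then sat within 1 px of where fully open should put it.
- **Placing:** The caster was let go in the free half of the bin. On the way shut, both casters stood side by side inside.
- **Closing:** I swung the bin back slowly, at most about 0.8 rad/s as commanded. At the end, 13 N on the pull moved it no further, and after I let go it was back within 0.1 px of its starting place.
- **Everything else:** The last picture shows the other two bins shut and the screwdriver, jar, tape measure and both look-alikes where they were. I judged those by eye, not by measurement. The arm is clear and reads no contact force.

None of the checks failed or disagreed.

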